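Set out the bench for the next watch

ROBOT

A 6-joint arm with a two-finger parallel gripper is mounted at the origin on the work surface. World frame = base frame: x ahead of the robot, y to its left, z up, the work surface at z = 0. Lengths are in m, angles in degrees, forces in N, time in s.
With the tool pointing down it reaches from about 0.375 to 0.9 m from the base axis. Payload 3.1 kg.
Tool frame: the origin (TCP) lies on the centre line of the jaws, within the pads' length; the fingertips stand 8 mm ahead of it and the grasp point (between the pads) lies 11 mm behind it; z points along the fingers, y is the line along which they close (so a half turn about z gives the same grasp; the last joint's range is limited). The gripper opens to 87 mm and grips with 3 to 60 N. Pads are 19 mm wide; open, the fingers measure 117 mm over their backs; the gripper's body (75 mm by 190 mm) begins 51 mm behind the grasp point.
Start: joints at [-79.383, 30.224, 82.088, -0, 67.689, -10.227], TCP at [0.222, -0.584, 0.231] pointing down, gripper open.
Joint ranges: [-176.69, 176.69], [-43.24, 126.21], [12.49, 139.97], [-82, 262], [0, 151.66], [-163.58, 163.58]. Speed limits (degrees/s): [159.86, 159.86, 180, 180, 180, 180].

INTERFACE

Orientations are given as a 3x3 rotation matrix whose columns are the frame's x, y, z axes.
In Python, from rig import * gives the robot as it stands.
- The arm moves only by the tool step_arm, never from a script. Its argument "targets" is a list of rows, each a list of 5 numbers: the opening, from -1 (shut) to 1 (fully open), then the shift along the world's x, y, z normalised to -1 to 1, where 1 is 0.25 m, then the turn about the world's z normalised to -1 to 1, where 1 is 180 degrees. In form: [[fingers, x, y, z, turn], ...]. A call has 1 to 20 rows; each row is the pose to reach, as a shift and turn from the pose commanded when the call began, turning the shorter way round; what a row does not reach only later rows make up. A row lasts 1/10 s, in which the tool goes at most 50 mm and 8.59 degrees, less where a joint would pass 70% of its speed; a pose out of reach is approached as far as the arm can. A call with a number of a shift or a turn outside -1 to 1 is refused whole. A call with a gripper value outside its range is refused whole. The fingers move at their own pace and stop on an object; the grip force is fixed at half the most. Time passes only in rows, so rows that repeat a pose let the fingers close. It gives the time, the measured TCP pose, the force, the opening and the grip force at its end, in the units of the state.
- read_state(): the state, without advancing time (a new reading comes with each control period).
- capture(name): name is "scene" or "top" or "wrist"; returns a dict with "color" (480x640x3 uint8, red, green, blue), "mtx" (3x3 intrinsics, pixels), "k1" (the pictures are not rectified: a ray, as slopes to the right and down, at radius r is drawn at 1 + k1 r^2 times it, then the intrinsics apply), "pose" (4x4, takes a point from camera to world coordinates). Camera axes: x right, y down, z forward; pixel columns grow to the right and rows downward; lengths in m; the calibration is good to about 2 mm. A picture is of the moment at which its call begins. There is no depth.
- hand_in(): hands the job in; it is judged then, once.
The state is a dict: "time_s": time; "joint_positions": joint angles; "qvel": joint speeds; "tau": joint torques, N m; "position": TCP position; "tcp_rot": TCP orientation; "force": force on the tool from outside, world axes, zero at the start; "moment": the same for the moment, N m; "opening": opening from 0.0 (shut) to 1.0 (fully open); "grasp_force": force on a finger pad.
Only numpy, scipy, OpenCV 4.12 (cv2) and the standard library are available. Lean on these libraries where they do the work, as an engineer would, in place of code of your own. Each camera call takes 0.05 s, during which the arm holds its last target. There are 200 camera calls.

TASK

Set the bench out for the next watch: take the medium tin out of the stack of three and stand it straight behind the round cushion (on the side away from the robot), with a gap of about 30 mm between the two, and put the small tin back on the middle of the large tin, which stays where it is. Lay the watch dial up on the middle of the cushion and cover it with the clear dust bell, and stand the loupe on its wide end midway between the cushion and the oil stand, in line with both. Keep the tins level so that their contents do not mix, and do not disturb the blower or the screwdriver.

Things in the scene. Friction and masses are not known exactly. Their poses are not given: they have to be found in the camera images.
- large_tin: Large round aluminium tin with a flat glass lid showing brass wheels, 90 mm across, 22 mm high, loose on the bench; it carries the medium tin, which carries the small one, all roughly centred. Origin at the centre of its underside, z up.
- medium_tin: Medium round aluminium tin with a flat glass lid showing dark watch hands, 58 mm across, 20 mm high, closed, flat underside, about 75 g. At the start on the lid of the large tin. Origin at the centre of its underside, z up.
- small_tin: Small round aluminium tin with a flat glass lid showing screws, 40 mm across, 18 mm high, closed, flat underside, about 35 g. At the start on the lid of the medium tin, top of the stack (60 mm above the bench). Origin at the centre of its underside, z up.
- watch: Steel watch head without strap, white dial up: round case 32 mm across, 10 mm thick, four lugs. 39 mm over the lug ends along its own x axis (12 o'clock at +x; lugs 1 to 6.5 mm above its underside, 20 mm wide over each pair); a crown sticks out 3 mm at its -y side, so take it over the lug ends. Origin at the centre of its underside, z up.
- dust_bell: Clear plastic dust bell, open below, standing on its rim: 68 mm outside and 62 mm inside diameter, 34 mm clear height inside, 38 mm to its top, with a black round knob on top, 16 mm across, whose sides run from 42 to 56 mm above the rim (grip it there). About 70 g. Origin at the centre of the rim plane, z up.
- loupe: Black eye loupe (magnifier) standing on its wide end: foot 37 mm across narrowing from 4 to 14 mm up to a barrel 27 mm across, 36 mm high in all, glass on top. Origin at the centre of its foot, z up.
- cushion: Round black casing cushion with an aluminium band, 90 mm across, flat top 20 mm high, fixed to the bench. Its axes are the robot's (x away from the robot). Origin at the centre of its underside. The bench between the listed things is bare, at z = 0 throughout (the brown leather pad is let in flush).
- oil_stand: Oil stand fixed to the bench: a flat steel bar 36 by 88 mm carrying four small white pots with dark lids in a row along its own y axis, 23 mm high in all. It stands beside the cushion, to its left or right at the same distance from the robot's base line (same x), centres 190 to 210 mm apart. Origin at the centre of its underside.
- blower: Black rubber dust blower standing upright, a round bulb 52 mm across and 56 mm high with a thin steel nozzle up to 96 mm; loose, to be left where it is. Origin at the centre of its underside.
- screwdriver: Small aluminium screwdriver 109 mm long, 13 mm thick, loose, to the robot's left, lying roughly along x, handle towards the robot; leave it. Origin under its axis, 79 mm from the handle's end, 30 mm from the tip. All unlisted equipment stands outside the work area, beyond x = 0.73 m or |y| = 0.43 m (there up to 0.15 m high within |y| = 0.65 m).
There are look-alikes about, which are no part of the job. Of the things shaped like the loupe, the black one is meant.

How it is judged (in metres and radians):
At the end, for the whole second after the job is handed in: Medium tin behind the cushion, gap 15-45 mm, sideways within 15 mm; small tin within 12 mm of the unmoved (30 mm) large tin's centre; watch dial up within 12 mm and bell over it within 11 mm of the cushion's centre; loupe in line within 15 mm, at most 118 mm from both; upright, at rest (x of medium_tin in the frame of cushion between 0.089 and 0.119 m and y of medium_tin in the frame of cushion between -0.015 and 0.015 m and height (world z) of medium_tin between -0.004 and 0.004 m and angle between each of medium_tin, small_tin, dust_bell, loupe's own z axis and vertical below 0.1 rad and horizontal distance between small_tin and large_tin below 0.012 m and z of small_tin in the frame of large_tin between 0.018 and 0.026 m and distance of large_tin from where it was at the start of the episode below 0.03 m and horizontal distance between watch and cushion below 0.012 m and z of watch in the frame of cushion between 0.016 and 0.024 m and angle between watch's own z axis and vertical below 0.15 rad and horizontal distance between dust_bell and cushion below 0.011 m and z of dust_bell in the frame of cushion between 0.016 and 0.024 m and x of loupe in the frame of cushion between -0.015 and 0.015 m and horizontal distance between loupe and cushion below 0.118 m and horizontal distance between loupe and oil_stand below 0.118 m and height (world z) of loupe between -0.004 and 0.004 m and linear speed of each of small_tin, medium_tin, large_tin, watch, dust_bell, loupe below 0.02 m/s); the robot touches nothing.
It fails at once if a tin is tipped (angle between any of small_tin, medium_tin, large_tin's own z axis and vertical above 0.6 rad).
It fails at once if the blower or the screwdriver is disturbed (moved more than 30 mm) (distance of any of blower, screwdriver from where it was at the start of the episode above 0.03 m).
It also fails if it takes over 141 s, if anything falls off the work surface, if the arm or the gripper's body presses on something with over 40 N, if the wrist force passes 120 N, or if a joint passes its speed limit or range.

## Working session

There is one attempt and no reset: what is moved stays moved. The work goes in short steps, Python scripts to look and compute and a tool call to move; the robot and the scene stay as the last step left them, time stands still between calls to the robot, and variables do not carry over. Pictures are saved under pics/ and viewed, at most 14 in all, crops included, and the job is handed in when it is done.

Besides the shell and the picture viewer there is one more tool, called by a JSON object that holds its "name" and its "arguments", one argument or row to a line. step_arm: Moves the arm, as the interface text tells. Scaled input: -1 to 1 covers 0.25 m each way for a shift and 180 degrees each way for a turn. Its arguments: {"type":"object","properties":{"targets":{"type":"array","items":{"type":"array","items":{"type":"number"}}}},"required":["targets"]}

```bash
mkdir -p pics; ls; cat > h.py <<'E'
from rig import *
import numpy as np, cv2, pickle
def snap(n,f):
    c=capture(n); cv2.imwrite(f'pics/{f}.png',c['color'][:,:,::-1]); pickle.dump(c,open(f'pics/{f}.pkl','wb')); return c
def load(f): return pickle.load(open(f'pics/{f}.pkl','rb'))
def px2w(c,u,v,z):
    K=c['mtx']; d=np.array([(u-K[0,2])/K[0,0],(v-K[1,2])/K[1,1]]); s=d.copy()
    for _ in range(30): s=d/(1+c['k1']*(s@s))
    T=c['pose']; r=T[:3,:3]@np.array([*s,1]); o=T[:3,3]
    return o+r*(z-o[2])/r[2]
def w2px(c,p):
    T=c['pose']; q=T[:3,:3].T@(np.array(p)-T[:3,3]); s=q[:2]/q[2]; s=s*(1+c['k1']*(s@s)); K=c['mtx']
    return np.array([K[0,0]*s[0]+K[0,2],K[1,1]*s[1]+K[1,2]])
E
python3 - <<'E'
from h import *
for n in ('top','scene'):
    c=snap(n,n+'0'); print(n,c['mtx'].tolist(),c['k1'],c['pose'].round(3).tolist())
print(read_state())
E
```

```text
pics
top [[600.8376133405551, 0.0, 329.15273919727804], [0.0, 600.8376133405551, 243.96536319486432], [0.0, 0.0, 1.0]] -0.1761200911823133 [[0.011, -0.982, 0.188, 0.244], [-1.0, -0.012, -0.006, 0.012], [0.008, -0.188, -0.982, 1.528], [0.0, 0.0, 0.0, 1.0]]
scene [[571.6884200467281, 0.0, 316.11332440404703], [0.0, 571.6884200467281, 234.09215252717357], [0.0, 0.0, 1.0]] -0.00745795713802048 [[-0.258, 0.559, -0.788, 1.466], [0.966, 0.147, -0.211, 0.26], [-0.002, -0.816, -0.578, 0.732], [0.0, 0.0, 0.0, 1.0]]
{'time_s': 0.1, 'joint_positions': array([-7.93829555e+01,  3.02722242e+01,  8.21495812e+01, -1.29083261e-03,
        6.76867836e+01, -1.02266948e+01]), 'qvel': array([ 0.02898712,  0.07133877, -0.20457556,  0.04710134,  0.01263597,
       -0.09220683]), 'tau': array([ 2.58870250e-04, -4.40984523e+01, -1.77150589e+01,  6.34489604e-02,
        5.33501920e-02, -4.08811979e-05]), 'position': array([ 0.22229668, -0.58345149,  0.22968165]), 'tcp_rot': array([[ 9.34551325e-01,  3.55828167e-01, -3.69670704e-04],
       [ 3.55828219e-01, -9.34549530e-01,  1.85894948e-03],
       [ 3.15991002e-04, -1.86882296e-03, -9.99998204e-01]]), 'force': array([-0.52293943,  0.13627405, -0.28273184]), 'moment': array([-0.00914468, -0.00543405,  0.04529949]), 'grasp_force': 0.0, 'opening': 0.9997677873408534}
```

View pics/top0.png

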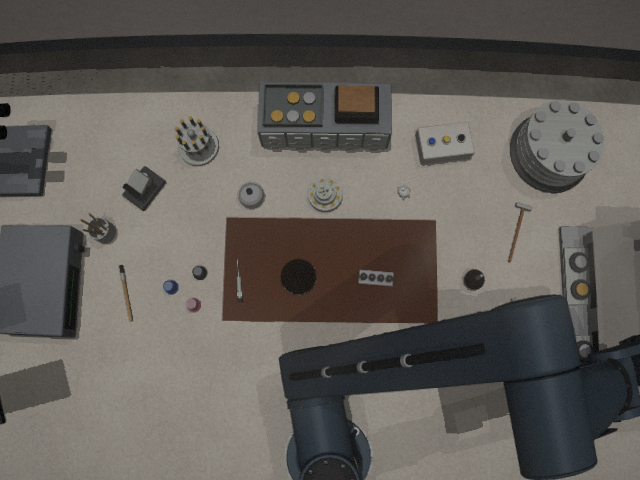

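View pics/scene0.png

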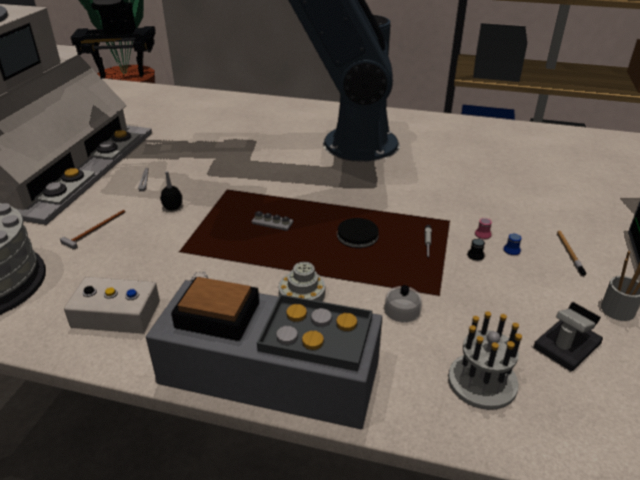

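The top picture shows the stack at about (325,194), bell (251,195), watch (404,191), cushion (298,276), oil stand (376,278), black loupe (199,272), screwdriver (239,282) and blower (474,279). The scene picture agrees. Next, enlarged crops.

```bash
python3 - <<'E'
from h import *
im=cv2.imread('pics/top0.png')
def cr(u,v,w,h,s,):
    a=cv2.resize(im[v:v+h,u:u+w],None,fx=s,fy=s,interpolation=cv2.INTER_CUBIC)
    a=cv2.convertScaleAbs(a,alpha=1.6,beta=15)
    for i in range(0,w,10): cv2.line(a,(i*s,0),(i*s,12 if i%50 else 25),(0,255,0),1)
    for i in range(0,h,10): cv2.line(a,(0,i*s),(12 if i%50 else 25,i*s),(0,255,0),1)
    return a
A=np.hstack([cr(230,170,50,50,8),cr(300,170,50,50,8)])
B=np.hstack([cr(380,170,40,24,10)[:240]])
cv2.imwrite('pics/c1.png',np.vstack([np.hstack([cr(230,170,40,50,6),cr(300,170,50,50,6),cr(385,170,40,50,6)]),np.hstack([cr(180,250,130,50,6)])])[:, :780])
E
```

```text
(no output)
```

View pics/c1.png

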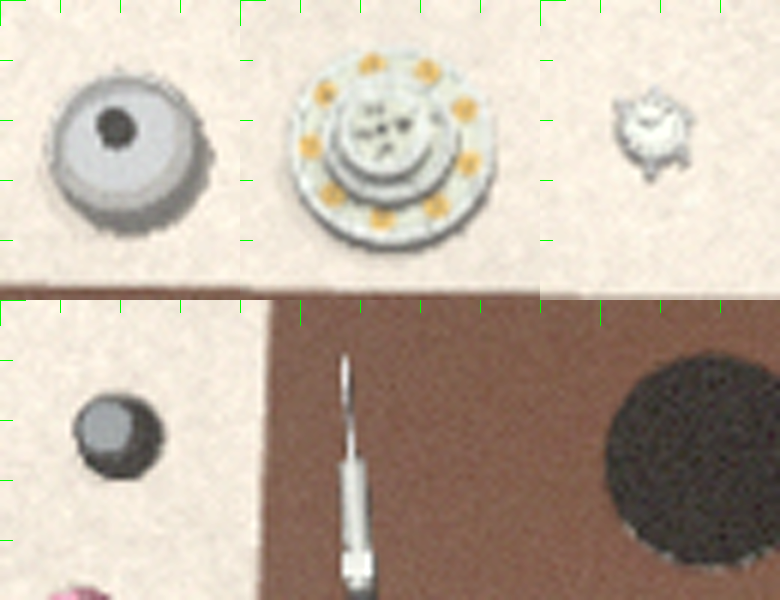

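The crops show: knob (249.5,191.3), small tin top (324.2,191.7), large tin outline (325.5,194.7), watch (404,191.7) with lugs along about 23° and crown toward right-up, loupe glass (197.8,271.2) and foot (200,272.8), cushion about (298.6,276.7).

```bash
python3 - <<'E'
from h import *
c=load('top0')
for n,u,v,z in [('bell',249.5,191.3,.056),('small',324.2,191.7,.060),('large',325.5,194.7,.018),('watch',404,191.7,.01),('loupetop',197.8,271.2,.036),('loupefoot',200,272.8,.004),('cush',298.6,276.7,.02),('oilL',358.5,277.5,.01),('oilR',393.5,279,.01),('blower',474,279.5,.03),('sd_tip',239,259,.006),('sd_mid',239,280,.006)]:
    print(n,px2w(c,u-.5,v-.5,z).round(4))
w=snap('wrist','w0'); s=read_state(); p=w['pose']
R=s['tcp_rot']; print((R.T@(p[:3,3]-s['position'])).round(4), (R.T@p[:3,:3]).round(3).tolist(), w['mtx'].tolist(), w['k1'])
E
```

```text
bell [0.6606 0.2088 0.056 ]
small [0.6604 0.0185 0.06  ]
large [0.6642 0.0153 0.018 ]
watch [ 0.6776 -0.191   0.01  ]
loupetop [0.4563 0.3354 0.036 ]
loupefoot [0.4567 0.3364 0.004 ]
cush [0.4481 0.0808 0.02  ]
oilL [ 0.4491 -0.0714  0.01  ]
oilR [ 0.4462 -0.161   0.01  ]
blower [ 0.4439 -0.3649  0.03  ]
sd_tip [0.4938 0.236  0.006 ]
sd_mid [0.4394 0.234  0.006 ]
[ 0.0642  0.0005 -0.1543] [[-0.001, -0.971, -0.24], [1.0, -0.001, -0.0], [0.0, -0.24, 0.971]] [[401.4648528608885, 0.0, 313.5636352791404], [0.0, 401.4648528608885, 239.08077711061443], [0.0, 0.0, 1.0]] -0.02864371680666893
```

{"name": "step_arm", "arguments": {
  "targets": [
    [1,0.7,1,0.2,-0.116],
    [1,0.7,1,0.2,-0.116],
    [1,0.7,1,0.2,-0.116],
    [1,0.7,1,0.2,-0.116],
    [1,0.7,1,0.2,-0.116],
    [1,0.7,1,0.2,-0.116],
    [1,0.7,1,0.2,-0.116],
    [1,0.7,1,0.2,-0.116],
    [1,0.7,1,0.2,-0.116]
  ]
}}

```text
time_s: 1.05
position: [0.3971, -0.3349, 0.2803]
tcp_rot: [[1.0, -0.001, -0.001], [-0.001, -1.0, -0.001], [-0.001, 0.001, -1.0]]
force: [-0.1, -0.2, 0.8]
opening: 0.998
grasp_force: 0.0
```

{"name": "step_arm", "arguments": {
  "targets": [
    [1,0.6,1,0,0],
    [1,0.6,1,0,0],
    [1,0.6,1,0,0],
    [1,0.6,1,0,0],
    [1,0.6,1,0,0],
    [1,0.6,1,0,0],
    [1,0.6,1,0,0],
    [1,0.6,1,0,0],
    [1,0.6,1,0,0],
    [1,0.6,1,0,0]
  ]
}}

```text
time_s: 2.05
position: [0.5468, -0.0861, 0.2803]
tcp_rot: [[1.0, -0.004, -0.001], [-0.004, -1.0, -0.0], [-0.001, 0.0, -1.0]]
force: [-0.3, -0.7, 0.5]
opening: 0.999
grasp_force: 0.0
```

```bash
python3 - <<'E'
from h import *
s=read_state(); print(s['position'],s['tcp_rot'].round(3).tolist(),s['joint_positions'].round(1),s['time_s'])
c=snap('wrist','w1')
im=c['color'][:,:,::-1]
for n,p in dict(bell=(.6606,.2088,.056),small=(.6604,.0185,.06),watch=(.6776,-.191,.01),cush=(.448,.081,.02)).items(): print(n,w2px(c,p).round(1))
cv2.imwrite('pics/w1b.png',cv2.convertScaleAbs(im,alpha=1.5,beta=15))
E
```

```text
[ 0.54676492 -0.08610947  0.28030137] [[1.0, -0.004, -0.001], [-0.004, -1.0, -0.0], [-0.001, 0.0, -1.0]] [-20.5  21.5  89.   -0.   69.6  69.7] 2.05
bell [-12.6  87.4]
small [193.4  83.3]
watch [417.6  70.8]
cush [162.1 292.7]
```

View pics/w1b.png

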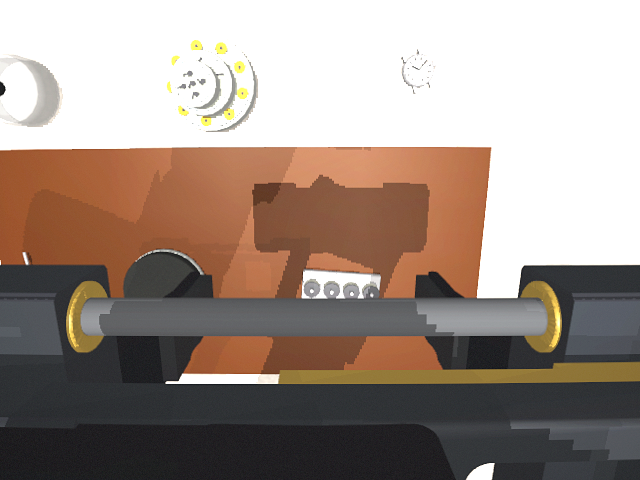

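The wrist picture shows the stack at (200,85), the watch at (417,70) with its crown up, the bell at the left edge and the cushion and oil stand below. It is a few pixels off the top estimate, so I refine over the stack.

{"name": "step_arm", "arguments": {
  "targets": [
    [1,0.37,0.41,-0.32,0],
    [1,0.37,0.41,-0.32,0],
    [1,0.37,0.41,-0.32,0],
    [1,0.37,0.41,-0.32,0],
    [1,0.37,0.41,-0.32,0],
    [1,0.37,0.41,-0.32,0]
  ]
}}

```text
time_s: 2.7
position: [0.6396, 0.0171, 0.201]
tcp_rot: [[1.0, -0.002, -0.0], [-0.002, -1.0, -0.001], [-0.0, 0.001, -1.0]]
force: [0.6, -0.3, -0.4]
opening: 1.001
grasp_force: 0.0
```

```bash
python3 - <<'E'
from h import *
s=read_state(); print(s['position'],s['time_s'])
c=snap('wrist','w2'); t=load('top0')
im=c['color'][:,:,::-1]
for n,p in dict(bell=(.6606,.2088,.056),small=(.6604,.0185,.06),watch=(.6776,-.191,.01),cush=(.448,.081,.02)).items(): print(n,w2px(c,p).round(1))
cv2.imwrite('pics/w2b.png',cv2.convertScaleAbs(im,alpha=.8,beta=0))
for u,v in [(392,150),(417,162),(473,157)]: print(px2w(t,u,v,0).round(3))
E
```

```text
[0.63955728 0.01710603 0.20104283] 2.7
bell [ 59.7 200.3]
small [310.3 200.3]
watch [554.1 171.7]
cush [247.2 412.2]
[ 0.795 -0.163  0.   ]
[ 0.763 -0.23   0.   ]
[ 0.78  -0.384  0.   ]
```

View pics/w2b.png

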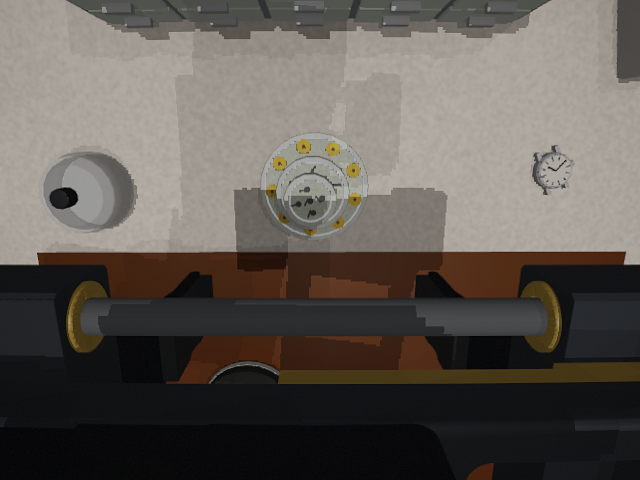

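Now the view agrees: knob (63,198), small tin (310,197), watch (553,171). One enlarged crop for detail.

```bash
python3 - <<'E'
from h import *
im=cv2.imread('pics/w2.png')
def cr(u,v,w,h,s):
    a=cv2.resize(im[v:v+h,u:u+w],None,fx=s,fy=s,interpolation=cv2.INTER_CUBIC)
    for i in range(0,w,10): cv2.line(a,(i*s,0),(i*s,12 if i%50 else 25),(0,255,0),1)
    for i in range(0,h,10): cv2.line(a,(0,i*s),(12 if i%50 else 25,i*s),(0,255,0),1)
    return a
B=cr(520,140,60,60,6)
A=cr(255,125,120,120,5); C=cr(40,140,60,40,6)
D=np.zeros((600,200*0+360,3),np.uint8); D[:360]=B; D[360:]=cr(30,150,60,40,6)[:,:360]
cv2.imwrite('pics/c2.png',np.hstack([A[:, :440*0+600],D])[:, :960]) if 0 else cv2.imwrite('pics/c2.png',np.hstack([cr(265,130,110,150,4)[:600],D]))
E
```

```text
(no output)
```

View pics/c2.png

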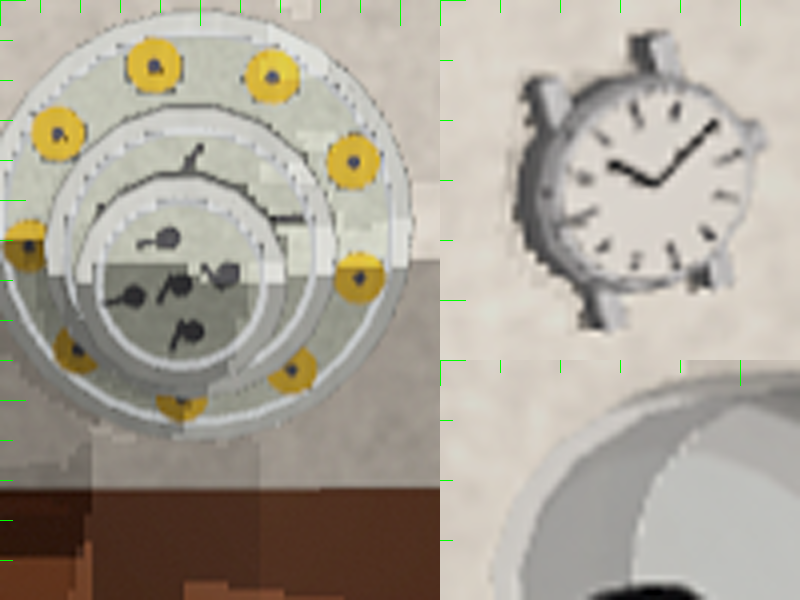

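```bash
python3 - <<'E'
from h import *
c=load('w2')
P=lambda u,v,z: px2w(c,u-.4,v-.4,z).round(4)
print('small',P(310.5,200.75,.06),'med',P(313,193.5,.042),'large',P(313.8,188,.022))
o=lambda x,y:(520+(x-440)/6,140+y/6)
print('dial',P(*o(655,182),.01))
q=[P(*o(*a),.005) for a in [(655,40),(545,85),(715,272),(602,318)]]; print(q, np.mean(q,0))
d=q[0]+q[1]-q[2]-q[3]; print(np.degrees(np.arctan2(d[1],d[0])))
e=q[0]+q[2]-q[1]-q[3]; print(np.degrees(np.arctan2(-e[0]*-1,-e[1])))
print('knob',P(63,198,.056))
E
```

```text
small [0.6604 0.0186 0.06  ] med [0.6634 0.0168 0.042 ] large [0.6654 0.0162 0.022 ]
dial [ 0.6791 -0.192   0.01  ]
[array([ 0.6989, -0.1922,  0.005 ]), array([ 0.6925, -0.1769,  0.005 ]), array([ 0.6657, -0.2058,  0.005 ]), array([ 0.6589, -0.1898,  0.005 ])] [ 0.679    -0.191175  0.005   ]
21.638553704089187
22.86638059418571
knob [0.6627 0.2062 0.056 ]
```

{"name": "step_arm", "arguments": {
  "targets": [
    [1,0.084,0.004,-0.15,0],
    [1,0.084,0.004,-0.3,0],
    [1,0.084,0.004,-0.42,0],
    [1,0.084,0.004,-0.5,0],
    [1,0.084,0.004,-0.55,0],
    [1,0.084,0.004,-0.58,0],
    [1,0.084,0.004,-0.592,0],
    [1,0.084,0.004,-0.592,0],
    [-0.6,0.084,0.004,-0.592,0],
    [-0.6,0.084,0.004,-0.592,0],
    [-0.6,0.084,0.004,-0.592,0],
    [-0.6,0.084,0.004,-0.592,0],
    [-0.6,0.084,0.004,-0.592,0],
    [-0.6,0.084,0.004,-0.592,0],
    [-0.6,0.084,0.004,-0.592,0],
    [-0.6,0.084,0.004,-0.592,0]
  ]
}}

```text
time_s: 4.35
position: [0.6609, 0.0194, 0.0525]
tcp_rot: [[1.0, -0.001, -0.0], [-0.001, -1.0, 0.0], [-0.0, -0.0, -1.0]]
force: [0.4, 0.5, -0.3]
opening: 0.437
grasp_force: 30.0
```

{"name": "step_arm", "arguments": {
  "targets": [
    [-0.6,0,0,0.03,0],
    [-0.6,0,0,0.08,0],
    [-0.6,0,0,0.14,0],
    [-0.6,0,-0.03,0.18,0],
    [-0.6,0,-0.08,0.18,0],
    [-0.6,0,-0.15,0.18,0],
    [-0.6,0,-0.23,0.18,0],
    [-0.6,0,-0.31,0.18,0],
    [-0.6,0,-0.39,0.18,0],
    [-0.6,0,-0.44,0.14,0],
    [-0.6,0,-0.47,0.09,0],
    [-0.6,0,-0.48,0.03,0],
    [-0.6,0,-0.48,-0.03,0],
    [-0.6,0,-0.48,-0.08,0],
    [-0.6,0,-0.48,-0.12,0],
    [-0.6,0,-0.48,-0.145,0],
    [-0.6,0,-0.48,-0.158,0],
    [-0.6,0,-0.48,-0.164,0],
    [-0.6,0,-0.48,-0.165,0],
    [-0.6,0,-0.48,-0.165,0]
  ]
}}

```text
time_s: 6.35
position: [0.6613, -0.1007, 0.0119]
tcp_rot: [[1.0, -0.001, 0.001], [-0.001, -1.0, -0.0], [0.001, 0.0, -1.0]]
force: [0.4, 0.2, -0.5]
opening: 0.435
grasp_force: 30.0
```

{"name": "step_arm", "arguments": {
  "targets": [
    [0.15,0,0,0,0],
    [0.5,0,0,0,0],
    [0.5,0,0,0,0],
    [0.5,0,0,0,0],
    [0.5,0,0,0.05,0],
    [0.5,0,0,0.15,0],
    [1,0,0.1,0.3,0],
    [1,0,0.25,0.4,0],
    [1,0.012,0.42,0.45,0],
    [1,0.012,0.473,0.45,0],
    [1,0.012,0.473,0.4,0],
    [1,0.012,0.473,0.4,0]
  ]
}}

```text
time_s: 7.55
position: [0.6619, 0.0172, 0.1089]
tcp_rot: [[1.0, -0.0, -0.005], [-0.0, -1.0, -0.0], [-0.005, 0.0, -1.0]]
force: [0.2, -1.3, -0.8]
opening: 0.997
grasp_force: 0.0
```

```bash
python3 - <<'E'
from h import *
s=read_state(); print(s['position'],s['time_s'])
c=snap('wrist','w3'); print(w2px(c,(.6604,-.1005,.018)),w2px(c,(.6634,.0168,.042)),w2px(c,(.6654,.0162,.022)))
im=c['color'][:,:,::-1]
cv2.imwrite('pics/w3b.png',cv2.resize(im[60:380,180:500],None,fx=1.85,fy=1.85,interpolation=cv2.INTER_CUBIC))
E
```

```text
[0.6619404  0.01723816 0.10888139] 7.55
[497.25035302 246.21268512] [312.7622246  252.39739872] [313.78906017 240.34409162]
```

View pics/w3b.png

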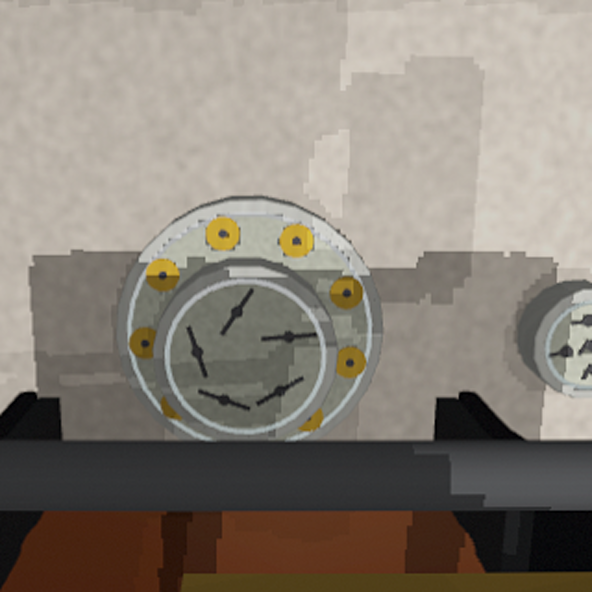

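The small tin stands parked at right, and the medium lid ring centre is at (313,252), within 1 px of the prediction. I'll grip the medium tin.

{"name": "step_arm", "arguments": {
  "targets": [
    [1,0,-0.004,-0.1,0],
    [1,0,-0.004,-0.2,0],
    [1,0,-0.004,-0.27,0],
    [1,0,-0.004,-0.3,0],
    [1,0,-0.004,-0.315,0],
    [1,0,-0.004,-0.315,0],
    [-0.3,0,-0.004,-0.315,0],
    [-0.3,0,-0.004,-0.315,0],
    [-0.3,0,-0.004,-0.315,0],
    [-0.3,0,-0.004,-0.315,0],
    [-0.3,0,-0.004,-0.315,0],
    [-0.3,0,-0.004,-0.315,0],
    [-0.3,0,-0.004,-0.315,0]
  ]
}}

```text
time_s: 8.9
position: [0.6641, 0.0168, 0.033]
tcp_rot: [[1.0, -0.001, 0.0], [-0.001, -1.0, 0.0], [0.0, -0.0, -1.0]]
force: [0.6, 0.7, 3.1]
opening: 0.642
grasp_force: 30.0
```

{"name": "step_arm", "arguments": {
  "targets": [
    [-0.3,0,0,0.03,0],
    [-0.3,0,0,0.08,0],
    [-0.3,0,0,0.14,0],
    [-0.3,-0.03,0.02,0.18,0],
    [-0.3,-0.08,0.05,0.18,0],
    [-0.3,-0.15,0.09,0.18,0],
    [-0.3,-0.22,0.13,0.18,0],
    [-0.3,-0.29,0.17,0.18,0],
    [-0.3,-0.36,0.21,0.18,0],
    [-0.3,-0.41,0.235,0.18,0],
    [-0.3,-0.44,0.252,0.15,0],
    [-0.3,-0.446,0.257,0.1,0],
    [-0.3,-0.446,0.257,0.05,0],
    [-0.3,-0.446,0.257,0,0],
    [-0.3,-0.446,0.257,-0.04,0],
    [-0.3,-0.446,0.257,-0.065,0],
    [-0.3,-0.446,0.257,-0.078,0],
    [-0.3,-0.446,0.257,-0.084,0],
    [-0.3,-0.446,0.257,-0.085,0],
    [-0.3,-0.446,0.257,-0.085,0]
  ]
}}

```text
time_s: 10.9
position: [0.5527, 0.0809, 0.0117]
tcp_rot: [[1.0, -0.001, 0.001], [-0.001, -1.0, -0.0], [0.001, 0.0, -1.0]]
force: [-0.3, 0.7, -0.8]
opening: 0.651
grasp_force: 30.0
```

{"name": "step_arm", "arguments": {
  "targets": [
    [0.5,0,0,0,0],
    [0.8,0,0,0,0],
    [0.8,0,0,0,0],
    [0.8,0,0,0,0],
    [0.8,0,0,0.05,0],
    [0.8,0,0,0.15,0],
    [0.8,0,0,0.3,0],
    [0.8,-0.1,-0.15,0.5,0],
    [0.8,-0.3,-0.2,0.7,0],
    [0.8,-0.4,-0.2,0.8,0],
    [0.8,-0.4,-0.2,0.8,0],
    [0.8,-0.4,-0.2,0.8,0],
    [0.8,-0.4,-0.2,0.8,0]
  ]
}}

```text
time_s: 12.2
position: [0.4532, 0.0309, 0.212]
tcp_rot: [[1.0, -0.001, 0.003], [-0.001, -1.0, -0.0], [0.003, 0.0, -1.0]]
force: [-0.2, 0.7, 0.9]
opening: 0.901
grasp_force: 0.0
```

```bash
python3 - <<'E'
from h import *
s=read_state(); print(s['position'],s['time_s'])
c=snap('wrist','w4'); print(w2px(c,(.448,.081,.02)),w2px(c,(.552,.081,.02)),w2px(c,(.448,-.116,.01)))
im=c['color'][:,:,::-1]
cv2.imwrite('pics/w4b.png',im)
E
```

```text
[0.45320284 0.03086112 0.21201024] 12.2
[255.53646511 221.98751102] [251.16099966  97.79725494] [474.30236341 219.4939514 ]
```

View pics/w4b.png

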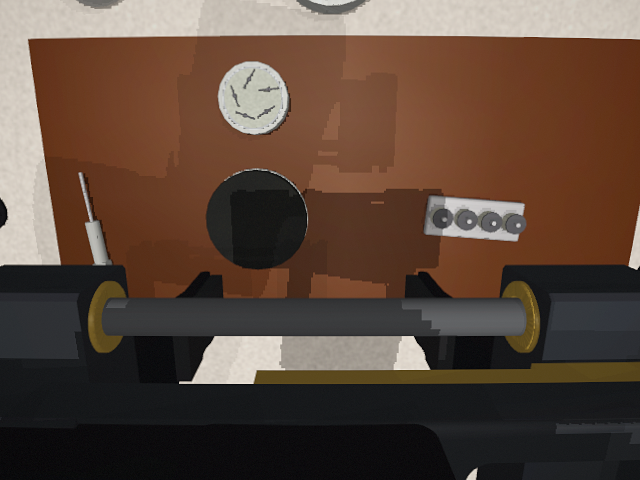

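The medium tin is upright behind the cushion at (254,98), with the cushion at about (256.5,219) and the oil stand at about (475,219). Small tin next, after refining the numbers.

```bash
python3 - <<'E'
from h import *
c=load('w4'); g=c['color'].max(2)
m=(c['color'][:,:,0].astype(int)<45).astype(np.uint8)
for z in(.02,): print('cush',px2w(c,256.5,219.3,z),'tin',px2w(c,253,98,.02))
print('oil corners',[px2w(c,u,v,z).round(4) for u,v,z in[(428,196,.004),(525,204,.004),(519,241,.004),(424,235,.004)]])
n,l,s,ce=cv2.connectedComponentsWithStats(m[140:275,190:320]); 
for i in range(1,n):
    if s[i,4]>300: print(s[i],ce[i])
E
```

```text
cush [0.45040425 0.0800661  0.02      ] tin [0.55183372 0.0794929  0.02      ]
oil corners [array([ 0.4686, -0.0741,  0.004 ]), array([ 0.4613, -0.1642,  0.004 ]), array([ 0.4263, -0.1627,  0.004 ]), array([ 0.4322, -0.0727,  0.004 ])]
[  17   30  100   99 7784] [66.52916238 79.34827852]
```

{"name": "step_arm", "arguments": {
  "targets": [
    [0.5,0.2,-0.1,0,0],
    [0.5,0.4,-0.2,0,0],
    [0.5,0.6,-0.3,0,0],
    [0.5,0.8,-0.5,0,0],
    [0.5,0.834,-0.527,-0.1,0],
    [0.5,0.834,-0.527,-0.3,0],
    [0.5,0.834,-0.527,-0.5,0],
    [0.5,0.834,-0.527,-0.65,0],
    [0.5,0.834,-0.527,-0.75,0],
    [0.5,0.834,-0.527,-0.79,0],
    [0.5,0.834,-0.527,-0.799,0],
    [0.5,0.834,-0.527,-0.799,0],
    [-0.6,0.834,-0.527,-0.799,0],
    [-0.6,0.834,-0.527,-0.799,0],
    [-0.6,0.834,-0.527,-0.799,0],
    [-0.6,0.834,-0.527,-0.799,0],
    [-0.6,0.834,-0.527,-0.799,0]
  ]
}}

```text
time_s: 13.95
position: [0.6611, -0.1009, 0.012]
tcp_rot: [[1.0, -0.001, 0.001], [-0.001, -1.0, -0.0], [0.001, 0.0, -1.0]]
force: [0.1, 0.6, 0.8]
opening: 0.437
grasp_force: 30.0
```

{"name": "step_arm", "arguments": {
  "targets": [
    [-0.6,0,0,0.03,0],
    [-0.6,0,0,0.08,0],
    [-0.6,0,0,0.15,0],
    [-0.6,0,0.03,0.2,0],
    [-0.6,0,0.08,0.22,0],
    [-0.6,0.01,0.15,0.22,0],
    [-0.6,0.01,0.23,0.22,0],
    [-0.6,0.02,0.31,0.22,0],
    [-0.6,0.02,0.39,0.22,0],
    [-0.6,0.02,0.44,0.22,0],
    [-0.6,0.02,0.46,0.22,0],
    [-0.6,0.02,0.468,0.2,0],
    [-0.6,0.02,0.468,0.17,0],
    [-0.6,0.02,0.468,0.14,0],
    [-0.6,0.02,0.468,0.115,0],
    [-0.6,0.02,0.468,0.1,0],
    [-0.6,0.02,0.468,0.093,0],
    [-0.6,0.02,0.468,0.09,0],
    [-0.6,0.02,0.468,0.09,0],
    [-0.6,0.02,0.468,0.09,0]
  ]
}}

```text
time_s: 15.95
position: [0.6662, 0.0162, 0.0343]
tcp_rot: [[1.0, -0.001, 0.001], [-0.001, -1.0, -0.0], [0.001, 0.0, -1.0]]
force: [-0.5, 0.8, 0.6]
opening: 0.436
grasp_force: 30.0
```

{"name": "step_arm", "arguments": {
  "targets": [
    [0.15,0,0,0,0],
    [0.5,0,0,0,0],
    [0.5,0,0,0,0],
    [0.5,0,0,0,0],
    [0.5,0,0,0.05,0],
    [0.5,0,0,0.15,0],
    [0.5,0,0,0.3,0],
    [0.5,0,-0.1,0.45,0],
    [0.5,0,-0.3,0.55,0],
    [0.5,0,-0.5,0.6,0],
    [0.5,0,-0.6,0.6,0],
    [0.5,0,-0.6,0.6,0],
    [0.5,0,-0.6,0.6,0]
  ]
}}

```text
time_s: 17.25
position: [0.6657, -0.1345, 0.1848]
tcp_rot: [[1.0, -0.003, 0.001], [-0.003, -1.0, 0.0], [0.001, -0.0, -1.0]]
force: [-1.2, 0.2, 0.7]
opening: 0.752
grasp_force: 0.0
```

```bash
python3 - <<'E'
from h import *
s=read_state(); print(s['position'],s['time_s'])
c=snap('wrist','w5'); print(w2px(c,(.6654,.0162,.022)),w2px(c,(.6654,.0162,.04)),w2px(c,(.679,-.1915,.01)))
im=c['color'][:,:,::-1]
cv2.imwrite('pics/w5b.png',im)
E
```

```text
[ 0.66569412 -0.13451196  0.18479627] 17.25
[126.85118474 223.22808427] [116.32269102 227.95504856] [381.44152279 203.28714794]
```

View pics/w5b.png

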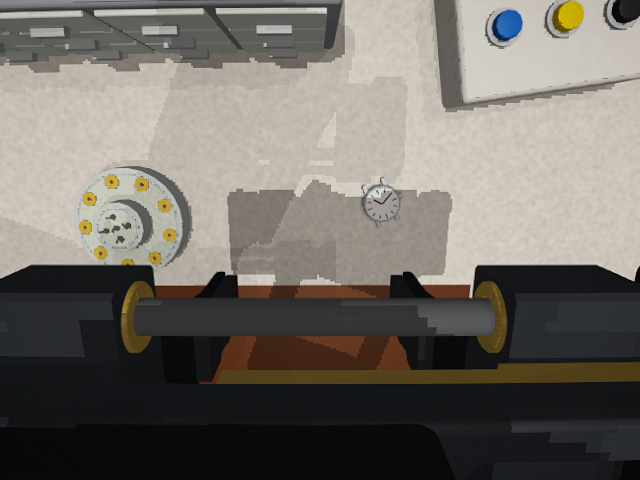

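The small tin sits centred at (117,228), as predicted, and the watch is at (381,203). I check the clearances from the drawer box corner (335,52) and the white box corner (446,108).

```bash
python3 - <<'E'
from h import *
c=load('w5')
for u,v in [(330,52),(446,108),(555,92)]: print(px2w(c,u,v,0).round(3))
for u,v in [(460,102)]: print(px2w(c,u,v,.05).round(3))
a=np.radians(22.3); e=np.array([np.cos(a),np.sin(a)]); n=np.array([-e[1],e[0]])
for i in(1,-1):
  for j in (1,-1): print(np.array([.679,-.1915])+.095*i*e+.0375*j*n)
E
```

```text
[ 0.797 -0.149  0.   ]
[ 0.755 -0.243  0.   ]
[ 0.768 -0.331  0.   ]
[ 0.755 -0.237  0.05 ]
[ 0.75266532 -0.1207563 ]
[ 0.78112453 -0.19014703]
[ 0.57687547 -0.19285297]
[ 0.60533468 -0.2622437 ]
```

{"name": "step_arm", "arguments": {
  "targets": [
    [0.4,0.02,-0.1,0,0.15],
    [0.4,0.052,-0.228,0,0.3],
    [0.4,0.052,-0.228,0,0.45],
    [0.4,0.052,-0.228,0,0.624],
    [0.4,0.052,-0.228,0,0.624],
    [0.4,0.052,-0.228,0,0.624],
    [0.4,0.052,-0.228,0,0.624],
    [0.4,0.052,-0.228,0,0.624],
    [0.4,0.052,-0.228,0,0.624],
    [0.4,0.052,-0.228,0,0.624],
    [0.4,0.052,-0.228,-0.1,0.624],
    [0.4,0.052,-0.228,-0.2,0.624],
    [0.4,0.052,-0.228,-0.3,0.624],
    [0.4,0.052,-0.228,-0.4,0.624],
    [0.4,0.052,-0.228,-0.5,0.624],
    [0.4,0.052,-0.228,-0.5,0.624],
    [0.4,0.052,-0.228,-0.5,0.624],
    [0.4,0.052,-0.228,-0.5,0.624]
  ]
}}

```text
time_s: 19.1
position: [0.6801, -0.1904, 0.0607]
tcp_rot: [[-0.38, 0.925, 0.002], [0.925, 0.38, -0.001], [-0.002, 0.002, -1.0]]
force: [1.0, -0.6, 0.3]
opening: 0.698
grasp_force: 0.0
```

```bash
python3 - <<'E'
from h import *
s=read_state(); R=s['tcp_rot'];print(s['position'],np.degrees(np.arctan2(R[1,1],R[0,1])),s['time_s'],s['joint_positions'].round(1))
E
```

```text
[ 0.68013621 -0.19041314  0.06069374] 22.3442463069708 19.1 [-24.7  47.6  76.1   0.   56.1 -47. ]
```

{"name": "step_arm", "arguments": {
  "targets": [
    [0.4,-0.004,-0.004,-0.08,0],
    [0.4,-0.004,-0.004,-0.14,0],
    [0.4,-0.004,-0.004,-0.18,0],
    [0.4,-0.004,-0.004,-0.195,0],
    [0.4,-0.004,-0.004,-0.201,0],
    [0.4,-0.004,-0.004,-0.201,0],
    [-0.6,-0.004,-0.004,-0.201,0],
    [-0.6,-0.004,-0.004,-0.201,0],
    [-0.6,-0.004,-0.004,-0.201,0],
    [-0.6,-0.004,-0.004,-0.201,0],
    [-0.6,-0.004,-0.004,-0.201,0],
    [-0.6,-0.004,-0.004,-0.201,0]
  ]
}}

```text
time_s: 20.3
position: [0.6782, -0.1919, 0.0091]
tcp_rot: [[-0.379, 0.925, 0.001], [0.925, 0.379, -0.0], [-0.0, 0.0, -1.0]]
force: [-0.4, -0.7, 1.4]
opening: 0.429
grasp_force: 30.0
```

{"name": "step_arm", "arguments": {
  "targets": [
    [-0.6,0,0,0.02,0],
    [-0.6,0,0,0.06,0],
    [-0.6,0,0,0.14,0],
    [-0.6,0,0,0.24,0],
    [-0.6,0,0.02,0.34,0.02],
    [-0.6,-0.05,0.06,0.4,0.05],
    [-0.6,-0.12,0.12,0.42,0.08],
    [-0.6,-0.2,0.2,0.42,0.11],
    [-0.6,-0.28,0.28,0.42,0.14],
    [-0.6,-0.36,0.36,0.42,0.17],
    [-0.6,-0.44,0.44,0.42,0.2],
    [-0.6,-0.52,0.52,0.42,0.23],
    [-0.6,-0.6,0.6,0.42,0.26],
    [-0.6,-0.68,0.68,0.42,0.29],
    [-0.6,-0.75,0.76,0.42,0.32],
    [-0.6,-0.82,0.84,0.42,0.35],
    [-0.6,-0.87,0.9,0.42,0.376],
    [-0.6,-0.9,0.95,0.42,0.376],
    [-0.6,-0.91,0.97,0.42,0.376],
    [-0.6,-0.911,0.98,0.42,0.376]
  ]
}}

```text
time_s: 22.3
position: [0.4508, 0.0535, 0.1142]
tcp_rot: [[-1.0, 0.001, 0.001], [0.001, 1.0, -0.0], [-0.001, -0.0, -1.0]]
force: [0.4, 0.5, -0.6]
opening: 0.431
grasp_force: 30.0
```

```bash
python3 - <<'E'
from h import *
s=read_state(); R=s['tcp_rot'];print(s['position'],np.degrees(np.arctan2(R[1,1],R[0,1])),s['time_s'],s['opening'])
c=snap('wrist','w6'); cv2.imwrite('pics/w6b.png',c['color'][:,:,::-1])
E
```

```text
[0.45075026 0.05345429 0.11418394] 89.93645803350182 22.3 0.43119594273325085
```

View pics/w6b.png

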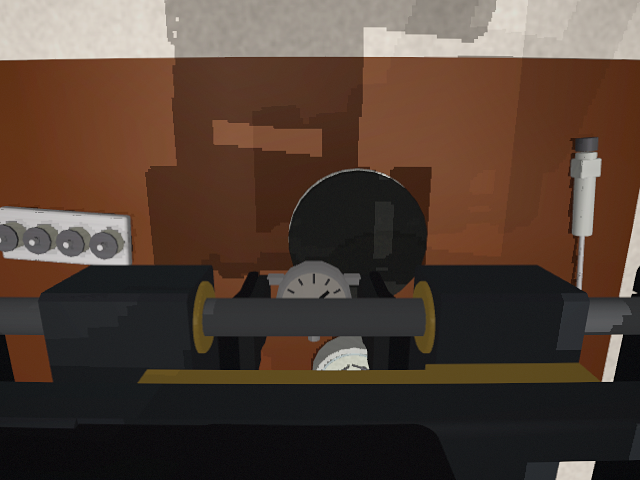

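The watch hangs level between the fingers, dial up; the cushion is at (358,235). Now to lower it onto the cushion.

{"name": "step_arm", "arguments": {
  "targets": [
    [-0.6,0,0.03,0,0],
    [-0.6,0,0.07,-0.02,0],
    [-0.6,0,0.1,-0.06,0],
    [-0.6,0,0.106,-0.12,0],
    [-0.6,0,0.106,-0.18,0],
    [-0.6,0,0.106,-0.24,0],
    [-0.6,0,0.106,-0.29,0],
    [-0.6,0,0.106,-0.315,0],
    [-0.6,0,0.106,-0.328,0],
    [-0.6,0,0.106,-0.334,0],
    [-0.6,0,0.106,-0.337,0],
    [-0.6,0,0.106,-0.337,0],
    [-0.6,0,0.106,-0.337,0]
  ]
}}

```text
time_s: 23.65
position: [0.4505, 0.0797, 0.03]
tcp_rot: [[-1.0, 0.001, 0.001], [0.001, 1.0, -0.0], [-0.001, -0.0, -1.0]]
force: [0.5, -0.3, 0.3]
opening: 0.43
grasp_force: 30.0
```

{"name": "step_arm", "arguments": {
  "targets": [
    [-0.6,0,0,-0.003,0],
    [-0.3,0,0,-0.003,0],
    [0.3,0,0,-0.003,0],
    [0.3,0,0,-0.003,0],
    [0.3,0,0,-0.003,0],
    [0.3,0,0,0.05,0],
    [0.3,0,0,0.15,0],
    [0.3,0,0,0.3,0],
    [0.3,0.1,0.1,0.5,0],
    [0.3,0.3,0.2,0.6,0],
    [0.3,0.5,0.3,0.68,0],
    [0.3,0.7,0.4,0.68,0],
    [0.3,0.92,0.5,0.68,0],
    [0.3,0.92,0.5,0.68,0],
    [0.3,0.92,0.5,0.68,0],
    [0.3,0.92,0.5,0.68,0]
  ]
}}

```text
time_s: 25.25
position: [0.6797, 0.2049, 0.1982]
tcp_rot: [[-1.0, -0.0, -0.002], [-0.0, 1.0, -0.001], [0.002, -0.001, -1.0]]
force: [-1.0, -0.7, 1.0]
opening: 0.649
grasp_force: 0.0
```

```bash
python3 - <<'E'
from h import *
s=read_state(); print(s['position'],s['time_s'])
c=snap('wrist','w7'); print(w2px(c,(.662,.207,.056)),w2px(c,(.4504,.0801,.03)))
a=c['color'][:,:,::-1]; t=snap('top','t7')['color'][:,:,::-1]
A=cv2.resize(a[100:260,170:440],None,fx=2.2,fy=2.2,interpolation=cv2.INTER_CUBIC)
B=cv2.resize(t[215:300,240:310],None,fx=2.2*160/85,fy=2.2*160/85,interpolation=cv2.INTER_CUBIC)
cv2.imwrite('pics/w7b.png',np.vstack([A,np.pad(B[:248],((0,0),(0,A.shape[1]-B.shape[1]),(0,0)))]))
E
```

```text
[0.67965066 0.20489704 0.19822052] 25.25
[317.77186807 206.94918988] [137.18378934 -96.23099202]
```

View pics/w7b.png

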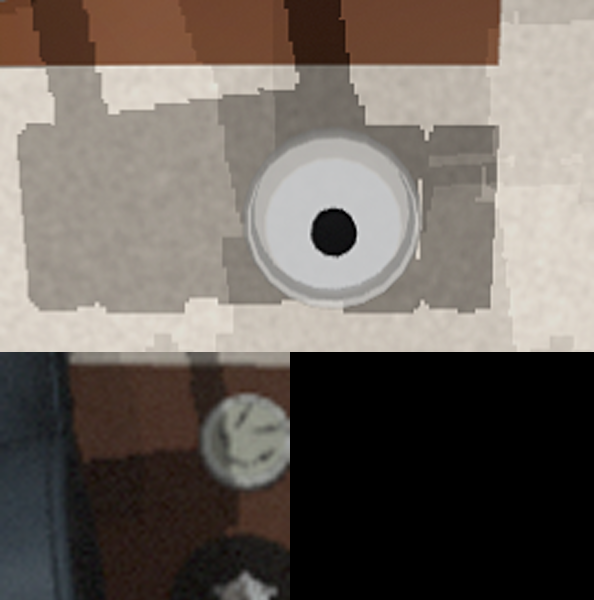

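The knob is at about (321.8,205) in the wrist picture, giving (0.6606, 0.2099). The watch lies on the cushion beside the medium tin. Next, the bell's knob.

{"name": "step_arm", "arguments": {
  "targets": [
    [0.3,-0.03,0.01,0,0],
    [0.3,-0.076,0.02,-0.1,0],
    [0.3,-0.076,0.02,-0.2,0],
    [0.3,-0.076,0.02,-0.3,0],
    [0.3,-0.076,0.02,-0.4,0],
    [0.3,-0.076,0.02,-0.5,0],
    [0.3,-0.076,0.02,-0.5,0],
    [0.3,-0.076,0.02,-0.5,0]
  ]
}}

```text
time_s: 26.15
position: [0.6602, 0.2095, 0.075]
tcp_rot: [[-1.0, 0.001, -0.001], [0.001, 1.0, -0.0], [0.001, -0.0, -1.0]]
force: [0.7, 0.2, -0.7]
opening: 0.648
grasp_force: 0.0
```

```bash
python3 - <<'E'
from h import *
print(read_state()['position'],px2w(load('w7'),321.3,204.6,.056))
E
```

```text
[0.66020558 0.20945315 0.07495668] [0.66023209 0.20962784 0.056     ]
```

{"name": "step_arm", "arguments": {
  "targets": [
    [0.3,0,0,-0.05,0],
    [0.3,0,0,-0.09,0],
    [0.3,0,0,-0.104,0],
    [0.3,0,0,-0.104,0],
    [-1,0,0,-0.104,0],
    [-1,0,0,-0.104,0],
    [-1,0,0,-0.104,0],
    [-1,0,0,-0.104,0],
    [-1,0,0,-0.104,0],
    [-1,0,0,-0.104,0],
    [-1,0,0,-0.104,0],
    [-1,0,0,-0.104,0]
  ]
}}

```text
time_s: 27.35
position: [0.6612, 0.2097, 0.0486]
tcp_rot: [[-1.0, 0.001, 0.0], [0.001, 1.0, 0.0], [-0.0, 0.0, -1.0]]
force: [-0.6, 0.2, 0.8]
opening: 0.173
grasp_force: 30.0
```

{"name": "step_arm", "arguments": {
  "targets": [
    [-1,0,0,0.03,0],
    [-1,0,0,0.08,0],
    [-1,0,0,0.15,0],
    [-1,0,0,0.22,0],
    [-1,-0.02,-0.01,0.28,0],
    [-1,-0.07,-0.04,0.3,0],
    [-1,-0.14,-0.08,0.3,0],
    [-1,-0.22,-0.13,0.3,0],
    [-1,-0.3,-0.18,0.3,0],
    [-1,-0.38,-0.23,0.3,0],
    [-1,-0.46,-0.28,0.3,0],
    [-1,-0.54,-0.33,0.3,0],
    [-1,-0.62,-0.38,0.3,0],
    [-1,-0.7,-0.43,0.3,0],
    [-1,-0.76,-0.47,0.3,0],
    [-1,-0.81,-0.5,0.3,0],
    [-1,-0.835,-0.515,0.3,0],
    [-1,-0.843,-0.518,0.3,0],
    [-1,-0.843,-0.518,0.3,0],
    [-1,-0.843,-0.518,0.3,0]
  ]
}}

```text
time_s: 29.35
position: [0.4514, 0.0804, 0.1238]
tcp_rot: [[-1.0, 0.0, 0.002], [0.0, 1.0, -0.0], [-0.002, -0.0, -1.0]]
force: [0.3, -0.2, -0.8]
opening: 0.169
grasp_force: 30.0
```

{"name": "step_arm", "arguments": {
  "targets": [
    [-1,0,0,-0.03,0],
    [-1,0,0,-0.08,0],
    [-1,0,0,-0.13,0],
    [-1,0,0,-0.17,0],
    [-1,0,0,-0.195,0],
    [-1,0,0,-0.21,0],
    [-1,0,0,-0.216,0],
    [-1,0,0,-0.219,0],
    [-1,0,0,-0.219,0],
    [-1,0,0,-0.219,0]
  ]
}}

```text
time_s: 30.35
position: [0.4507, 0.0802, 0.0691]
tcp_rot: [[-1.0, 0.001, 0.001], [0.001, 1.0, -0.0], [-0.001, -0.0, -1.0]]
force: [0.5, -0.8, -0.6]
opening: 0.172
grasp_force: 30.0
```

{"name": "step_arm", "arguments": {
  "targets": [
    [-0.5,0,0,0,0],
    [-0.2,0,0,0,0],
    [-0.2,0,0,0,0],
    [-0.2,0,0,0,0],
    [-0.2,0,0,0.05,0],
    [-0.2,0,0,0.15,0],
    [-0.2,0,0,0.3,0],
    [0,0,0.1,0.45,-0.05],
    [0,0,0.25,0.5,-0.1],
    [0,0.01,0.4,0.5,-0.15],
    [0,0.02,0.55,0.5,-0.2],
    [0,0.024,0.7,0.5,-0.25],
    [0,0.024,0.85,0.5,-0.3],
    [0,0.024,0.94,0.5,-0.35],
    [0,0.024,0.94,0.5,-0.4],
    [0,0.024,0.94,0.5,-0.45],
    [0,0.024,0.94,0.5,-0.5],
    [0,0.024,0.94,0.5,-0.5],
    [0,0.024,0.94,0.5,-0.5],
    [0,0.024,0.94,0.5,-0.5]
  ]
}}

```text
time_s: 32.35
position: [0.4562, 0.3151, 0.1937]
tcp_rot: [[-0.001, 1.0, -0.0], [1.0, 0.001, -0.0], [-0.0, -0.0, -1.0]]
force: [0.2, 0.1, 0.8]
opening: 0.5
grasp_force: 0.0
```

```bash
python3 - <<'E'
from h import *
s=read_state(); print(s['position'],s['time_s'],s['joint_positions'].round(1))
c=snap('wrist','w8'); print(w2px(c,(.4565,.336,.036)),w2px(c,(.4565,.336,.0)))
cv2.imwrite('pics/w8b.png',c['color'][:,:,::-1])
E
```

```text
[0.45620038 0.31507818 0.19368383] 32.35 [23.1 27.5 94.5 -0.  58.  23. ]
[315.13433954 196.90756162] [314.97300625 191.15433772]
```

View pics/w8b.png

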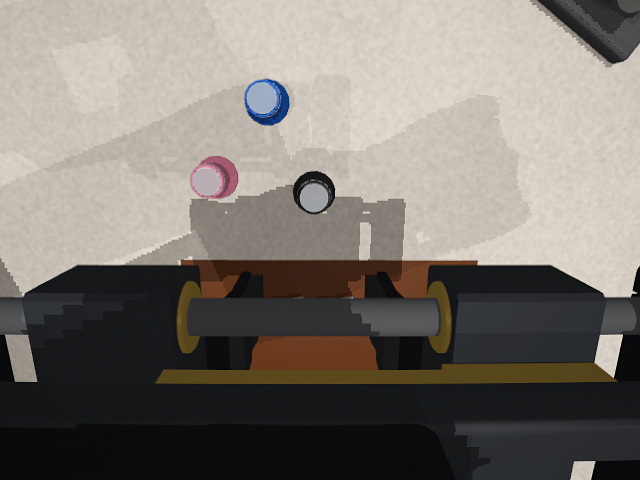

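The black loupe's top is at (314,197), within 1 px of the prediction; blue and pink look-alikes are clear of the fingers. I grip it closing along x.

{"name": "step_arm", "arguments": {
  "targets": [
    [0,0,0.04,-0.1,0],
    [0,0,0.084,-0.25,0],
    [0,0,0.084,-0.4,0],
    [0,0,0.084,-0.52,0],
    [0,0,0.084,-0.6,0],
    [0,0,0.084,-0.65,0],
    [0,0,0.084,-0.674,0],
    [0,0,0.084,-0.679,0],
    [0,0,0.084,-0.679,0],
    [-0.8,0,0.084,-0.679,0],
    [-0.8,0,0.084,-0.679,0],
    [-0.8,0,0.084,-0.679,0],
    [-0.8,0,0.084,-0.679,0],
    [-0.8,0,0.084,-0.679,0],
    [-0.8,0,0.084,-0.679,0],
    [-0.8,0,0.084,-0.679,0]
  ]
}}

```text
time_s: 34.0
position: [0.4568, 0.3364, 0.0247]
tcp_rot: [[0.001, 1.0, 0.001], [1.0, -0.001, 0.0], [0.0, 0.001, -1.0]]
force: [-1.1, 0.2, 5.4]
opening: 0.296
grasp_force: 30.0
```

{"name": "step_arm", "arguments": {
  "targets": [
    [-0.8,0,0,0.03,0],
    [-0.8,0,0,0.1,0],
    [-0.8,0,0,0.22,0],
    [-0.8,0,-0.02,0.36,0],
    [-0.8,0,-0.08,0.48,0],
    [-0.8,0,-0.16,0.56,0],
    [-0.8,0,-0.25,0.56,0],
    [-0.8,0,-0.35,0.56,0],
    [-0.8,0,-0.45,0.56,0],
    [-0.8,-0.01,-0.55,0.56,0],
    [-0.8,-0.02,-0.65,0.56,0],
    [-0.8,-0.028,-0.75,0.56,0],
    [-0.8,-0.028,-0.85,0.56,0],
    [-0.8,-0.028,-0.93,0.56,0],
    [-0.8,-0.028,-1,0.56,0]
  ]
}}

```text
time_s: 35.5
position: [0.4491, 0.0851, 0.1642]
tcp_rot: [[0.001, 1.0, -0.0], [1.0, -0.001, -0.0], [-0.0, -0.0, -1.0]]
force: [0.3, 0.9, -0.2]
opening: 0.292
grasp_force: 30.0
```

{"name": "step_arm", "arguments": {
  "targets": [
    [-0.8,0,-0.1,0,0],
    [-0.8,0,-0.2,0,0],
    [-0.8,0,-0.3,0,0],
    [-0.8,0,-0.37,0,0],
    [-0.8,0,-0.41,-0.04,0],
    [-0.8,0,-0.421,-0.1,0],
    [-0.8,0,-0.421,-0.18,0],
    [-0.8,0,-0.421,-0.28,0],
    [-0.8,0,-0.421,-0.38,0],
    [-0.8,0,-0.421,-0.46,0],
    [-0.8,0,-0.421,-0.51,0],
    [-0.8,0,-0.421,-0.54,0],
    [-0.8,0,-0.421,-0.553,0],
    [-0.8,0,-0.421,-0.558,0],
    [-0.8,0,-0.421,-0.558,0],
    [-0.8,0,-0.421,-0.558,0]
  ]
}}

```text
time_s: 37.1
position: [0.4499, -0.0191, 0.025]
tcp_rot: [[0.001, 1.0, 0.001], [1.0, -0.001, -0.0], [-0.0, 0.001, -1.0]]
force: [0.1, -0.3, -0.2]
opening: 0.291
grasp_force: 30.0
```

{"name": "step_arm", "arguments": {
  "targets": [
    [-0.4,0,0,0,0],
    [0,0,0,0,0],
    [0,0,0,0,0],
    [0,0,0,0,0],
    [0,0,0,0.05,0],
    [0,0,0,0.15,0],
    [0,0,0,0.3,0],
    [0,0,0,0.5,0],
    [0,0,-0.1,0.65,0],
    [0,0.1,-0.15,0.7,0],
    [0,0.1,-0.15,0.7,0],
    [0,0.1,-0.15,0.7,0]
  ]
}}

```text
time_s: 38.3
position: [0.4741, -0.0566, 0.1995]
tcp_rot: [[0.001, 1.0, -0.0], [1.0, -0.001, 0.0], [0.0, -0.0, -1.0]]
force: [-0.3, 0.5, -0.1]
opening: 0.499
grasp_force: 0.0
```

```bash
python3 - <<'E'
from h import *
s=read_state(); print(s['position'],s['time_s'])
c=snap('wrist','w9'); print([w2px(c,p).round(0) for p in [(.4495,-.019,.036),(.4504,.0801,.076),(.4504,.0801,.03),(.552,.08,.02),(.447,-.118,.02)]])
cv2.imwrite('pics/w9b.png',c['color'][:,:,::-1])
E
```

```text
[ 0.47412766 -0.05658233  0.19954937] 38.3
[array([283., 175.]), array([277.,  23.]), array([283.,  40.]), array([415.,  44.]), array([284., 286.])]
```

View pics/w9b.png

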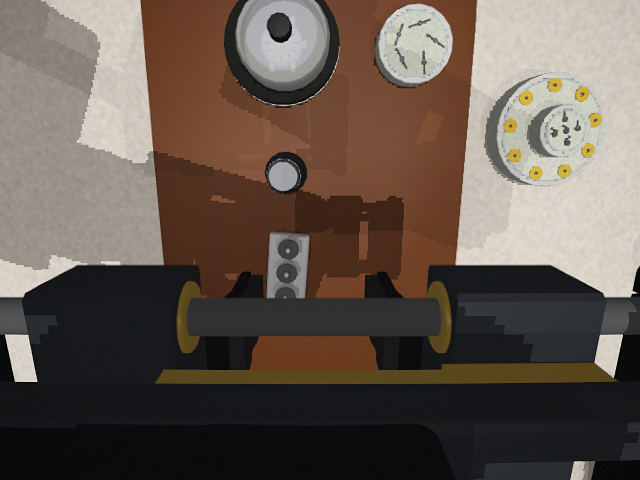

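Everything is in place: loupe (283,176), bell knob (280,27) with the watch visible under it at about (285,40), medium tin (415,44), small tin centred on the large one. All are within about 2 mm of plan.

```bash
python3 -c "
from rig import *
print(hand_in())"
```

```text
the job is handed in; nothing more can be done
None
```

The bench is set out as asked and handed in at about 38 s of the 141 s allowed; the last wrist picture shows the loupe and bell within about 2 mm of plan and both tins where intended, but `hand_in` returned no verdict.

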